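# Clamp the canister's lid with its wire clasp

### The job

Two steel storage canisters stand on the worktop with their wire clasps folded back; one has its wooden lid on. Swing the clasp of the lidded canister over the top of the lid and down until it has snapped over centre and clamps the lid shut. Leave the empty canister's clasp folded back as it is.

Things in the scene. Friction and masses are not known exactly. Their poses are not given: they have to be found in the camera images.
- lidded_canister: round brushed-steel canister, 96 mm across, 95 mm high to the rim, fixed to the worktop, with a wooden lid on it. Origin: centre of its underside; z up; its front is its own -x side. The clasp's hinge axis is parallel to the canister's y and passes 88 mm above the origin (on the canister's centre line).
- clasp (a joint): hinge of the lidded canister's wire clasp, rad: 0 = shut, its cross wire pressing on the lid's top; about 1.95 = folded back (start, at its stop). A wire frame: two side arms, a cross wire, and a black grip bar at its end. Sprung over centre: above about 1.0 it is pushed open, below that it draws itself shut (at the grip 3 N to leave the open stop, at most 5 N anywhere, damped).
- clasp_grip (a point): centre of that clasp's grip bar, black, round, 12 mm thick, 64 mm long, parallel to the canister's y; moves with the clasp. Shut: 105 mm in front (-x) of the canister's centre line, 12 mm above the hinge axis; opening swings it up and back about that axis (at 1.95 rad: 50 mm behind, 181 mm above the worktop). The frame is open for 60 mm from the bar inward, over 75 mm wide.
- lid: round wooden lid, 98 mm across and 12 mm thick, with a rubber plug 8 mm deep that sits in the canister's mouth; loose, already on. Origin: centre of the wooden disc's underside, 95 mm above the worktop when seated.
- spare_clasp (a joint): hinge of the same clasp on the other, empty canister, which is alike but has no lid (open mouth); about 1.95 = folded back, to be left so.
Things that resemble listed ones, but are neither listed nor needed, are in the scene too. What is shaped like the lidded_canister but green is not meant.

How it is judged:
At the end, for the whole second after the job is handed in: The lidded canister's clasp is shut (within 0.12 rad of fully shut), its lid is level (within 0.1 rad) and seated on the rim (within 4 mm in height, 8 mm sideways), and the empty canister's clasp is still folded back (above 1.6 rad) (value of joint clasp below 0.12 rad and horizontal distance between lid and lidded_canister below 0.008 m and z of lid in the frame of lidded_canister between 0.09 and 0.099 m and angle between lid's own z axis and vertical below 0.1 rad and value of joint spare_clasp above 1.6 rad); the robot touches nothing.
It also fails if it takes over 35 s, if anything falls off the work surface, if the arm or the gripper's body presses on something with over 40 N, if the wrist force passes 120 N, or if a joint passes its speed limit or range.

### The arm

A 6-joint arm with a two-finger parallel gripper is mounted at the origin on a cart in front of the work surface, level with it; the furniture and walls round the work are solid. World frame = base frame: x ahead of the robot, y to its left, z up, the work surface at z = 0. Lengths are in m, angles in rad, forces in N, time in s.
With the tool pointing down it reaches from about 0.425 to 0.95 m from the base axis. Payload 3.5 kg.
Tool frame: the origin (TCP) lies at the very end of the fingers, on their centre line; the grasp point (between the pads) lies 19 mm behind it; z points along the fingers, y is the direction in which the jaws open and shut (so a half turn about z gives the same grasp; the last joint's range is limited). The gripper opens to 85 mm and grips with 20 to 120 N. Pads are 22 mm wide; open, the fingers measure 114 mm over their backs; the gripper's body (76 mm by 85 mm) begins 54 mm behind the grasp point. The pads swing forward as they close: fully open they stand 13 mm farther back than shut.
Start: joints at [-1.37, 0.286, 1.577, -0, 1.279, -0.15], TCP at [0.232, -0.634, 0.231] pointing down, gripper open.
Joint ranges: [-2.77, 2.77], [-0.9, 2.22], [0.21, 2.48], [-1.53, 4.67], [0.24, 2.81], [-2.84, 2.84]. Speed limits (rad/s): [2.79, 2.79, 3.14, 3.14, 3.14, 3.14].

### API

Orientations are given as a unit quaternion [x, y, z, w].
In Python, from plant import get_state, vision, ctrl, cut_out gives the robot as it stands.
- The arm moves only by the tool jog_arm, never from a script. Its argument "commands" is text: rows parted by semicolons, each of 6 numbers parted by spaces: the shift along the world's x, y, z in m, then the turn, a rotation vector about the world's x, y, z in rad. A call has 1 to 20 rows; each row is the pose to reach, as a shift and turn from the pose commanded when the call began; what a row does not reach only later rows make up. A row lasts 1/8 s, in which the tool goes at most 62.5 mm and 10.7 degrees, less where a joint would pass 70% of its speed; a pose out of reach is approached as far as the arm can. A call with a gripper value outside its range is refused whole. "gripper" is the opening in per cent of the stroke, from 0 (shut) to 100 (fully open), set as the call begins (left out, the last holds). The fingers move at their own pace and stop on an object; "grip_force" is the grip in N (left out, the last holds). Time passes only in rows, so rows that repeat a pose let the fingers close. It gives the time, the measured TCP pose, the force and the opening at its end, in the units of the state.
- get_state(): the state, without advancing time (a new reading comes with each control period).
- vision.read_camera(name): name is "side" or "top" or "wrist"; returns a dict with "frame" (420x560x3 uint8, red, green, blue), "z_map" (420x560 float32, m along the optical axis (not along the pixel's ray), 0 where there is no reading), "fx", "fy", "cx", "cy" (pixels), "R" (3x3) and "t" (3): a world point X has camera coordinates R X + t. Camera axes: x right, y down, z forward; pixel columns grow to the right and rows downward; lengths in m; the calibration is good to about 2 mm. A picture is of the moment at which its call begins.
- ctrl.sign_off(): hands the job in, once; it reports no verdict.
Trained networks look in the newest picture that a camera, given by its name, has taken for a name from the list of things; names that differ only in an ending like _2 or _b are one class to them, and where a whole thing is asked for, a point or a joint stands for the part that bears it (a point fixed in the world has none). Each returns a list of dicts, best first, with "conf" (0 to 1); they miss things now and then, are a little off and sometimes report something else, mostly with a low value. They report only what shows in the picture. A call takes as long as a camera call. They do not tell look-alikes from the thing itself.
- cut_out(camera, query): "pixels" (420x560 bool, what is visible of it) and "box" ([centre column, centre row, width, height] in pixels, round what is visible of it).
The state is a dict: "time": time; "qpos": joint angles; "dq": joint speeds; "joint_efforts": joint torques, N m; "eef_pos": TCP position; "tcp_rot": TCP orientation; "contact_force": force on the tool from outside, world axes, zero at the start; "wrist_torque": the same for the moment, N m; "opening": opening from 0.0 (shut) to 1.0 (fully open).
Only numpy, scipy, OpenCV 4.12 (cv2) and the standard library are available. Lean on these libraries where they do the work, as an engineer would, in place of code of your own. Each camera call takes 0.05 s, during which the arm holds its last target.

## Working session

There is one attempt and no reset: what is moved stays moved. The work goes in short steps, Python scripts to look and compute and a tool call to move; the robot and the scene stay as the last step left them, time stands still between calls to the robot, and variables do not carry over. Pictures are saved under pics/ and viewed, and the job is handed in when it is done.

Besides the shell and the picture viewer there is one more tool, called after "Emit:" by a JSON object that holds its "op" and its "data", one argument or row to a line. jog_arm: Moves the arm, as the interface text tells. Its arguments: {"type":"object","properties":{"commands":{"type":"string"},"gripper":{"type":"number"},"grip_force":{"type":"number"}},"required":["commands"]}

```bash
mkdir -p pics; cat > h.py <<'E'
from plant import get_state, vision, ctrl, cut_out
import numpy as np, cv2
def pts(c,mask=None):
    z=c["z_map"]; v,u=np.nonzero((z>0)&(mask if mask is not None else True))
    d=z[v,u]; P=np.stack([(u-c["cx"])/c["fx"]*d,(v-c["cy"])/c["fy"]*d,d],1)
    return (P-c["t"])@np.asarray(c["R"]), u, v
E
python3 - <<'E'
from h import *
ims=[]
for n in("side","top"):
    c=vision.read_camera(n); cv2.imwrite(f"pics/{n}0.png",c["frame"][:,:,::-1])
    for q in("lidded_canister","lid","clasp_grip"):
        for r in cut_out(n,q)[:4]:
            P,_,_=pts(c,r["pixels"]); print(n,q,round(r["conf"],2),np.round(r["box"]),np.round(np.median(P,0),3) if len(P) else None, np.round(P.min(0),3),np.round(P.max(0),3))
print(get_state())
E
```

```text
side lidded_canister 0.69 [264. 250.  53.  61.] [0.518 0.313 0.069] [ 0.46  -0.183 -0.238] [0.621 0.392 0.19 ]
side lidded_canister 0.63 [285. 314.  62.  88.] [0.475 0.49  0.064] [ 0.405  0.274 -0.003] [0.54  0.555 0.116]
side lid 0.85 [265. 241.  43.  24.] [0.516 0.286 0.108] [0.468 0.229 0.088] [0.563 0.332 0.178]
side clasp_grip 0.7 [287. 292.  60.  45.] [0.45  0.441 0.106] [ 0.41   0.33  -0.001] [0.53  0.513 0.116]
side clasp_grip 0.62 [265. 234.  42.  30.] [0.519 0.321 0.183] [ 0.466 -0.178 -0.181] [0.571 0.334 0.19 ]
top lidded_canister 0.87 [218. 206.  37.  39.] [0.489 0.282 0.092] [ 0.454  0.223 -0.006] [0.603 0.338 0.192]
top lidded_canister 0.73 [157. 219.  51.  41.] [0.472 0.506 0.05 ] [ 0.405  0.392 -0.008] [0.543 0.581 0.12 ]
top lid 0.62 [219. 207.  32.  28.] [0.51  0.27  0.107] [0.462 0.224 0.094] [0.558 0.317 0.121]
top lid 0.31 [345. 212.  16.  34.] [ 0.495 -0.114  0.135] [ 0.433 -0.214 -0.119] [ 0.59  -0.094  0.195]
top clasp_grip 0.74 [169. 219.  31.  34.] [0.447 0.406 0.106] [ 0.408  0.392 -0.001] [0.535 0.488 0.117]
top clasp_grip 0.53 [201. 206.   7.  35.] [0.532 0.319 0.186] [ 0.466  0.307 -0.004] [0.6   0.336 0.192]
{'time': 0.4, 'qpos': array([-1.37000270e+00,  2.86460217e-01,  1.57689798e+00, -1.04022373e-05,
        1.27855300e+00, -1.49988960e-01]), 'dq': array([-1.77566426e-05, -1.44076359e-03, -2.50637682e-03, -1.11493646e-04,
       -7.44497474e-05, -5.49728497e-04]), 'joint_efforts': array([-7.41232870e-04, -4.05289793e+01, -2.92355168e+01, -1.64567318e-04,
        2.07297453e-03, -1.40278445e-06]), 'eef_pos': array([ 0.23196661, -0.63379501,  0.23111059]), 'tcp_rot': array([ 9.84658062e-01,  1.74494913e-01, -9.02407827e-06, -1.59089693e-04]), 'contact_force': array([ 0.76531907,  0.21391214, -0.21421589]), 'wrist_torque': array([-0.01426223,  0.00477234, -0.0316831 ]), 'opening': 0.998768987884562}
```

```bash
python3 - <<'E'
import cv2
a=cv2.imread("pics/side0.png");b=cv2.imread("pics/top0.png")
cv2.imwrite("pics/s1.png",cv2.resize(a,(784,588),interpolation=2)); 
cv2.imwrite("pics/t1.png",cv2.resize(b,(784,588),interpolation=2))
cv2.imwrite("pics/t1z.png",cv2.resize(b[150:270,110:270],(800,600),interpolation=2))
cv2.imwrite("pics/s1z.png",cv2.resize(a[200:360,200:360],(600,600),interpolation=2))
E
```

```text
(no output)
```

View pics/s1.png

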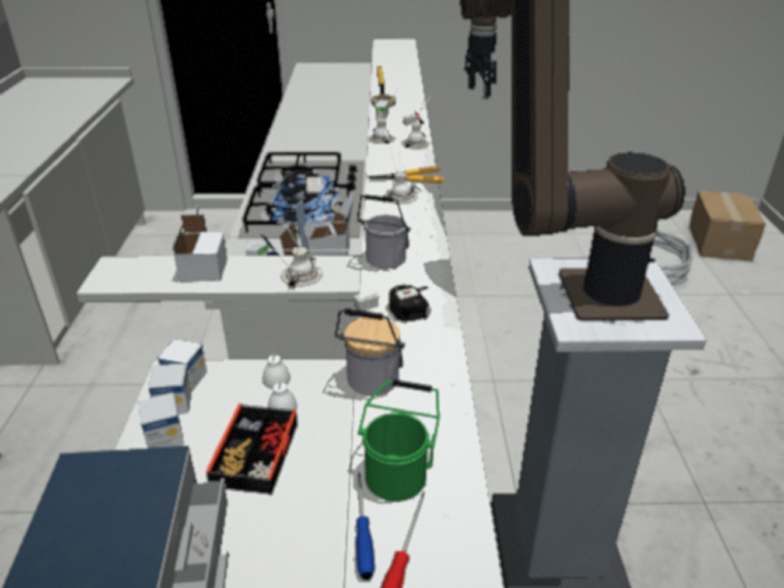

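View pics/t1.png

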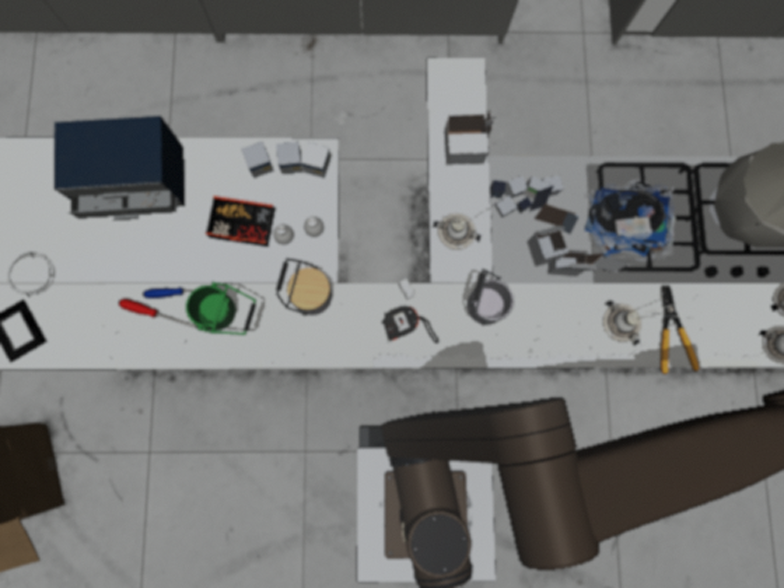

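View pics/t1z.png

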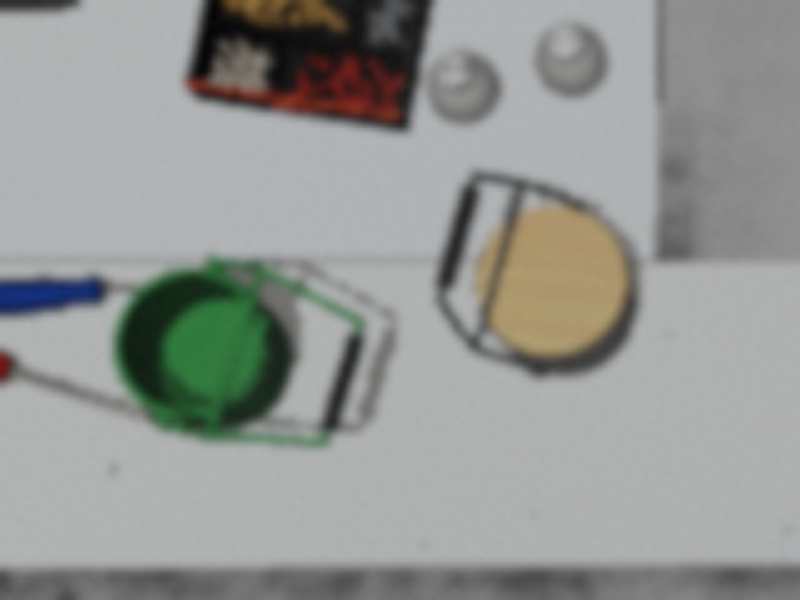

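View pics/s1z.png

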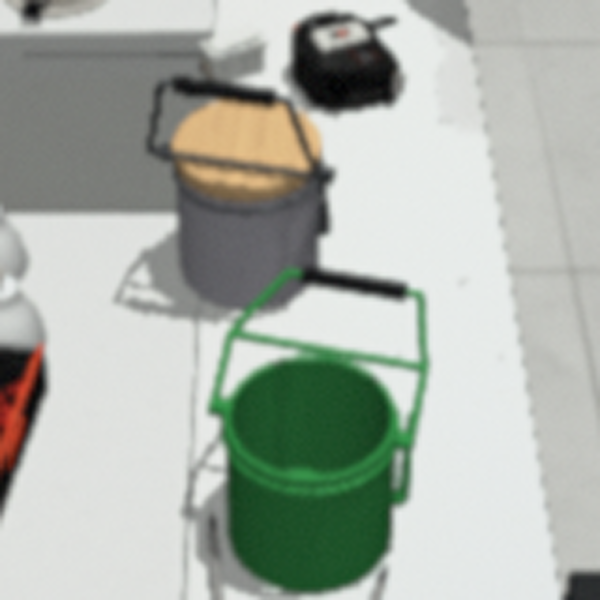

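The lidded canister is in the top picture at about (218,206), with the clasp leaning to its left (+y); a green look-alike stands just beyond it. The empty canister is at about (348,212). Next I'll measure the lid and both grips.

```bash
python3 - <<'E'
from h import *
for n in("top","side"):
    c=vision.read_camera(n); P,u,v=pts(c); col=c["frame"][v,u].astype(int)
    near=(abs(P[:,0]-.5)<.12)&(abs(P[:,1]-.3)<.14)
    wood=near&(col[:,0]-col[:,2]>45)&(abs(P[:,2]-.107)<.006)
    W=P[wood]; (cx,cy),r=cv2.minEnclosingCircle(W[:,:2].astype(np.float32)); print(n,"lid",cx,cy,r,W.mean(0),len(W))
    hi=near&(P[:,2]>.165); H=P[hi]; print(" grip",len(H),H.mean(0),H.min(0),H.max(0))
    if len(H)>5:
        w,V=np.linalg.eigh(np.cov(H.T)); print(" axis",V[:,-1],np.sqrt(w))
    g=(abs(P[:,0]-.47)<.12)&(abs(P[:,1]-.44)<.16)&(col.max(1)<60)&(P[:,2]>.12)&(P[:,1]>.36); print(" green hi",g.sum(),P[g].mean(0) if g.any() else 0)
    g=(abs(P[:,0]-.47)<.12)&(P[:,1]>.34)&(P[:,1]<.6)&(col[:,1]-col[:,0]>25); G=P[g];print(" green",np.percentile(G,[1,50,99],axis=0).round(3).tolist())
    rim=(G[:,2]>.088)&(G[:,2]<.1); print(cv2.minEnclosingCircle(G[rim][:,:2].astype(np.float32)))
    d=(abs(P[:,0]-.47)<.12)&(P[:,1]>.35)&(P[:,1]<.6)&(col.max(1)<60);
    print(" dark",d.sum(),np.percentile(P[d],[5,50,95],axis=0).round(3).tolist() if d.any() else 0)
E
```

```text
top lid 0.5119829773902893 0.2695028781890869 0.04730433225631714 [0.5108063  0.26720997 0.10708033] 599
 grip 102 [0.52238331 0.31895347 0.18447637] [0.48011564 0.30372216 0.16637099] [0.56561513 0.33054125 0.19358058]
 axis [-0.96761587  0.25103183  0.02650569] [0.0029854  0.00493254 0.02399762]
 green hi 0 0
 green [[0.409, 0.407, -0.003], [0.479, 0.506, 0.042], [0.53, 0.549, 0.115]]
((0.45528653264045715, 0.4782317280769348), 0.07964462041854858)
 dark 313 [[0.433, 0.405, 0.012], [0.476, 0.523, 0.051], [0.516, 0.548, 0.104]]
side lid 0.5182069540023804 0.2746464014053345 0.0518273189663887 [0.51725422 0.27624191 0.10769512] 666
 grip 188 [0.52619697 0.32222237 0.18294527] [0.48270743 0.30460755 0.16530711] [0.57042082 0.33395661 0.19041089]
 axis [-0.96991942  0.24326338 -0.00890232] [0.00283669 0.00529085 0.02509387]
 green hi 0 0
 green [[0.414, 0.399, 0.006], [0.477, 0.504, 0.065], [0.528, 0.554, 0.113]]
((0.47536537051200867, 0.4972919821739197), 0.059216175228357315)
 dark 68 [[0.426, 0.397, 0.101], [0.452, 0.405, 0.105], [0.478, 0.414, 0.107]]
```

Emit:
{"op": "jog_arm", "data": {
  "commands": "0.03 0.06 0.04 0 0 0;0.06 0.11 0.08 0 0 0.1;0.09 0.17 0.12 0 0 0.2;0.12 0.22 0.12 0 0 0.3;0.15 0.27 0.12 0 0 0.4;0.18 0.33 0.12 0 0 0.5;0.21 0.38 0.12 0 0 0.6;0.24 0.43 0.12 0 0 0.7;0.27 0.48 0.12 0 0 0.8;0.275 0.54 0.12 0 0 0.9;0.28 0.6 0.12 0 0 0.97;0.28 0.66 0.12 0 0 0.97;0.285 0.72 0.12 0 0 0.97;0.29 0.78 0.12 0 0 0.97;0.295 0.84 0.12 0 0 0.97;0.3 0.9 0.12 0 0 0.97;0.305 0.96 0.12 0 0 0.97;0.305 0.997 0.12 0 0 0.97;0.305 0.997 0.12 0 0 0.97;0.305 0.997 0.12 0 0 0.97",
  "gripper": 0
}}

```text
time: 3.0
eef_pos: [0.537, 0.3626, 0.3513]
tcp_rot: [0.79, 0.613, -0.0, 0.0]
contact_force: [0.2, 0.1, 0.7]
opening: -0.0
```

Emit:
{"op": "jog_arm", "data": {
  "commands": "0 0 -0.05 0 0 0;0 0 -0.1 0 0 0;0 0 -0.15 0 0 0;0 0 -0.181 0 0 0;0 0 -0.181 0 0 0"
}}

```text
time: 3.62
eef_pos: [0.5355, 0.3607, 0.167]
tcp_rot: [0.79, 0.613, -0.003, -0.001]
contact_force: [-0.6, 0.3, 0.1]
opening: 0.002
```

```bash
python3 - <<'E'
from h import *
a=vision.read_camera("side")["frame"];b=vision.read_camera("wrist")["frame"]
o=np.hstack([cv2.resize(a[180:340,200:360],(400,400)),cv2.resize(b,(400,300),).repeat(1,0)[:300] if 0 else cv2.copyMakeBorder(cv2.resize(b,(400,300)),0,100,0,0,0)])
cv2.imwrite("pics/a1.png",o[:,:,::-1]); s=get_state(); print(s["eef_pos"],s["contact_force"],s["qpos"])
E
```

```text
[0.53800962 0.36241196 0.17195778] [-0.26625814  0.18819178  0.55609375] [ 4.36677189e-01  2.79874540e-01  1.69649396e+00 -1.61238571e-04
  1.16322834e+00  6.88190881e-01]
```

View pics/a1.png

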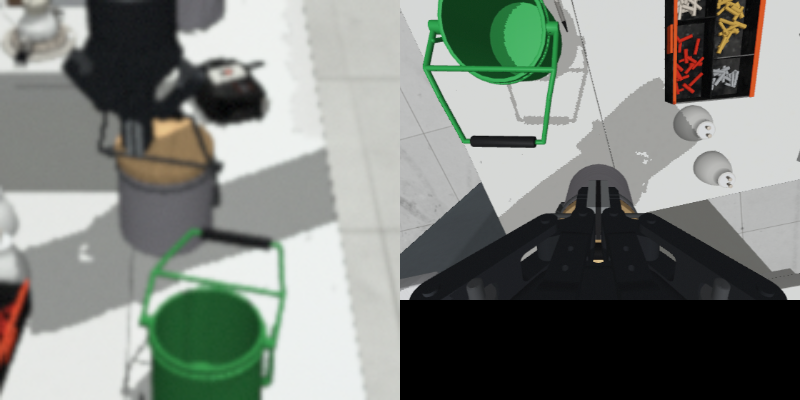

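The side picture shows the closed fingers right behind the bar (about (140,130) in the crop), with the frame still folded back. I'll push forward now.

Emit:
{"op": "jog_arm", "data": {
  "commands": "-0.003 -0.012 0 0 0 0;-0.006 -0.023 0 0 0 0;-0.009 -0.035 0 0 0 0;-0.012 -0.047 0 0 0 0;-0.015 -0.058 0 0 0 0;-0.018 -0.07 0 0 0 0;-0.021 -0.081 0 0 0 0;-0.024 -0.093 0 0 0 0"
}}

```text
time: 4.72
eef_pos: [0.5129, 0.2692, 0.1703]
tcp_rot: [0.79, 0.613, 0.0, 0.0]
contact_force: [2.0, 2.1, -0.4]
opening: 0.003
```

```bash
python3 - <<'E'
from h import *
a=vision.read_camera("side")["frame"];b=vision.read_camera("wrist")["frame"]
o=np.hstack([cv2.resize(a[180:340,200:360],(400,400)),cv2.copyMakeBorder(cv2.resize(b,(400,300)),0,100,0,0,0)])
cv2.imwrite("pics/a2.png",o[:,:,::-1]); s=get_state(); print(s["eef_pos"],s["contact_force"])
E
```

```text
[0.51204921 0.26828208 0.16939624] [-0.33267944  0.91114247  0.82191351]
```

View pics/a2.png

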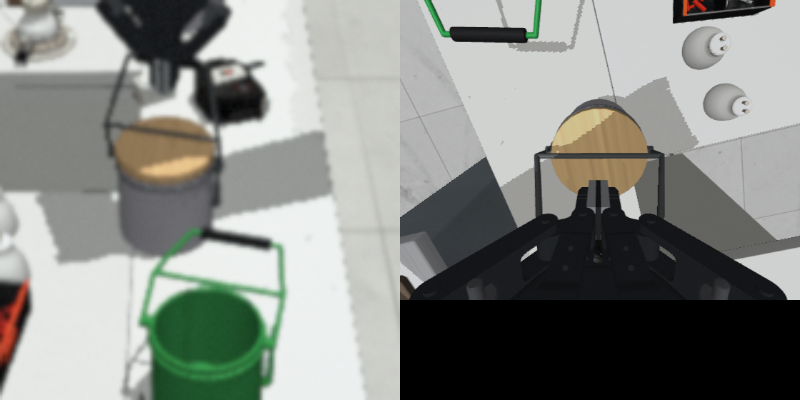

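The clasp follows, now about upright, with the bar ahead of the fingers and the fingers centred. I'll keep pushing.

Emit:
{"op": "jog_arm", "data": {
  "commands": "-0.003 -0.012 0 0 0 0;-0.006 -0.023 0 0 0 0;-0.009 -0.035 0 0 0 0;-0.012 -0.047 0 0 0 0;-0.014 -0.055 0 0 0 0;-0.014 -0.055 0 0 0 0;-0.014 -0.055 0 0 0 0;-0.014 -0.055 0 0 0 0"
}}

```text
time: 5.82
eef_pos: [0.4991, 0.2153, 0.1704]
tcp_rot: [0.79, 0.614, 0.0, 0.0]
contact_force: [-0.1, 0.5, -0.6]
opening: -0.0
```

```bash
python3 - <<'E'
from h import *
a=vision.read_camera("side")["frame"];b=vision.read_camera("wrist")["frame"]
o=np.hstack([cv2.resize(a[180:340,200:360],(400,400)),cv2.copyMakeBorder(cv2.resize(b,(400,300)),0,100,0,0,0)])
cv2.imwrite("pics/a3.png",o[:,:,::-1]); s=get_state(); print(s["eef_pos"],s["contact_force"])
E
```

```text
[0.49902532 0.21534394 0.17034553] [-0.35618307 -0.0982402   0.66850083]
```

View pics/a3.png

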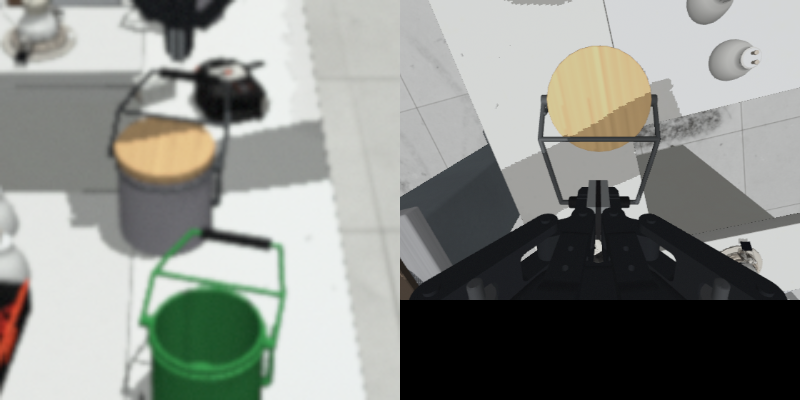

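The clasp has passed centre and left the fingers; it is sinking shut slowly. I'll lift clear and wait.

Emit:
{"op": "jog_arm", "data": {
  "commands": "0.003 0.012 0.01 0 0 0;0.003 0.012 0.05 0 0 0;0.003 0.012 0.1 0 0 0;0.003 0.012 0.14 0 0 0;0.003 0.012 0.14 0 0 0;0.003 0.012 0.14 0 0 0;0.003 0.012 0.14 0 0 0;0.003 0.012 0.14 0 0 0;0.003 0.012 0.14 0 0 0;0.003 0.012 0.14 0 0 0;0.003 0.012 0.14 0 0 0;0.003 0.012 0.14 0 0 0;0.003 0.012 0.14 0 0 0;0.003 0.012 0.14 0 0 0;0.003 0.012 0.14 0 0 0;0.003 0.012 0.14 0 0 0"
}}

```text
time: 7.92
eef_pos: [0.502, 0.2271, 0.3103]
tcp_rot: [0.79, 0.613, 0.0, -0.0]
contact_force: [-0.2, -0.6, -0.1]
opening: 0.003
```

```bash
cat > look.py <<'E'
from h import *
import sys
c=vision.read_camera("side");a=c["frame"];w=vision.read_camera("wrist");b=w["frame"]
o=np.hstack([cv2.resize(a[180:340,200:360],(400,400)),cv2.copyMakeBorder(cv2.resize(b,(400,300)),0,100,0,0,0)])
cv2.imwrite(f"pics/{sys.argv[1]}.png",o[:,:,::-1]); s=get_state(); print(s["time"],s["eef_pos"],s["contact_force"])
for n,k in(("side",c),("wrist",w)):
    P,u,v=pts(k);col=k["frame"][v,u].astype(int)
    # clasp frame: front 105mm
    f=np.array([-.247,-.969]);d=(P[:,:2]-[.513,.271])
    s_=d@f; l=d@np.array([.969,-.247])
    for nm,m in(("bar",(abs(s_-.085)<.04)&(abs(l)<.03)&(col.max(1)<70)&(P[:,2]>.05)&(P[:,2]<.22)),("lid",(abs(P[:,2]-.107)<.012)&(np.hypot(s_,l)<.06)&(col[:,0]-col[:,2]>40))):
        if m.sum()>5: print(n,nm,m.sum(),"front",np.percentile(s_[m],[5,50,95]).round(3),"z",np.percentile(P[m,2],[5,50,95]).round(3),P[m].mean(0).round(4))
E
python3 look.py a4
```

```text
8.025 [0.5019756  0.22714569 0.31031476] [-0.6723321  -0.15294049  0.78466069]
side bar 79 front [0.097 0.101 0.105] z [0.098 0.104 0.107] [0.4841 0.1741 0.1031]
side lid 784 front [-0.046 -0.011  0.028] z [0.103 0.108 0.11 ] [0.5153 0.2811 0.1074]
wrist bar 433 front [0.101 0.104 0.109] z [0.101 0.105 0.107] [0.4873 0.1698 0.1048]
wrist lid 5759 front [-0.039 -0.002  0.034] z [0.106 0.107 0.109] [0.5154 0.2727 0.1074]
```

View pics/a4.png

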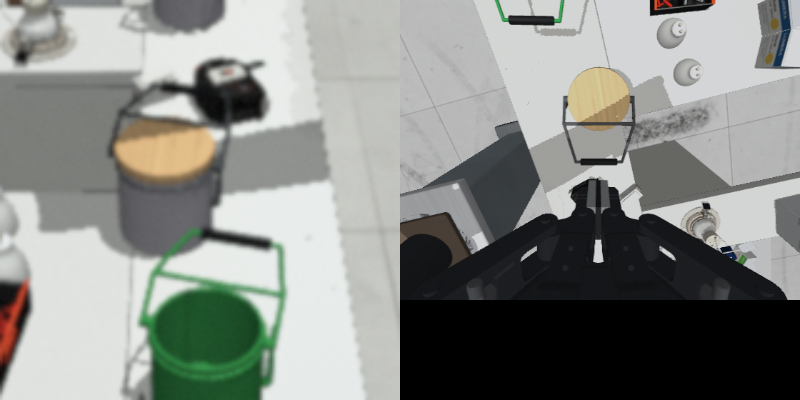

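The bar's top is at z≈0.106, 104 mm in front, which matches fully shut. The lid top is at 0.107, so it is seated. I'll check the spare clasp, then hand in.

```bash
python3 - <<'E'
from h import *
for n in("top","side"):
    c=vision.read_camera(n);P,u,v=pts(c)
    m=(abs(P[:,0]-.5)<.13)&(abs(P[:,1]+.15)<.13)&(P[:,2]>.165)&(P[:,2]<.21)
    print(n,m.sum(),P[m].mean(0) if m.any() else 0)
s=get_state();print(s["time"],s["dq"].round(3)); ctrl.sign_off()
E
```

```text
top 96 [ 0.49741218 -0.1063481   0.18496131]
side 54 [ 0.50039027 -0.10487409  0.18082963]
8.125 [-0.001  0.001  0.001  0.     0.001 -0.002]
the job is handed in; nothing more can be done
```

The lidded canister's clasp is shut over its lid, and I handed the job in at 8.1 s; the hand-in itself gives no verdict. I pushed the grip bar forward from behind with closed fingers until it passed centre. The clasp then drew itself shut, and I lifted the arm clear.

- **Clasp:** the last pictures put the top of the bar 101–104 mm in front of the canister and 104–105 mm above the worktop. Fully shut would be 105 mm in front and about 106 mm high.
- **Lid:** its top is 107 mm above the worktop, as for a seated lid, and it reads level to within a few millimetres. Sideways it looks centred, but the cameras disagree by several millimetres, so that is less certain.
- **Spare clasp:** its grip bar is still about 181–185 mm up, so it is still folded back.
- **Arm:** at hand-in the arm was still, about 200 mm above the lid. The wrist force never read above about 3 N at the points where I checked it.

None of the checks failed.

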